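# Put the press tin under the ratchet press

## Robot

A 6-joint arm with a two-finger parallel gripper is mounted at the origin on the work surface. World frame = base frame: x ahead of the robot, y to its left, z up, the work surface at z = 0. Lengths are in m, angles in degrees, forces in N, time in s.
With the tool pointing down it reaches from about 0.325 to 0.775 m from the base axis. Payload 5.5 kg.
Tool frame: the origin (TCP) lies at the centre of the arm's flange, where the gripper is bolted on; the fingertips stand 182 mm ahead of it and the grasp point (between the pads) lies 163 mm ahead of it; z points along the fingers, y is the line along which they close (so a half turn about z gives the same grasp; the last joint's range is limited). The gripper opens to 88 mm and grips with 3 to 60 N. Pads are 20 mm wide; open, the fingers measure 115 mm over their backs; the gripper's body (75 mm by 178 mm) begins 61 mm behind the grasp point.
Start: joints at [-70.457, 5.22, 70.514, -0, 104.267, -3.249], TCP at [0.232, -0.553, 0.405] pointing down, gripper open.
Joint ranges: [-164.24, 164.24], [-49.07, 125.15], [9.68, 141.18], [-86.29, 266.29], [3.28, 154.24], [-151.56, 151.56]. Speed limits (degrees/s): [147.25, 147.25, 172.46, 180, 180, 180].

## Interface

Orientations are given as [roll, pitch, yaw] about the fixed x, y, z axes, in that order (R = Rz(yaw) Ry(pitch) Rx(roll)).
In Python, from station import r gives the robot as it stands. The module is installed in compiled form; this text tells all that it offers. Calls block until the motion is done:
- r.reach(position, orientation): joint-space move of the TCP to a pose.
- r.servo_line(position, rotation=None, speed=0.15): straight line of the TCP; rotation=None keeps the orientation; speed is the mean speed in m/s.
- r.move_joints(angles): joint-space move.
- r.let_go() and r.grab(squeeze=None): open the fingers fully, or close them until they stop; squeeze is the grip in N (None keeps the last).
- r.wait(seconds).
- r.inverse_kinematics(position, orientation): joint angles nearest the present ones, or None.
- r.sense(): the state.
- r.snapshot(name): name is "side" or "top"; returns a dict with "frame" (400x640x3 uint8, red, green, blue), "fx", "fy", "cx", "cy" (pixels), "R" (3x3) and "t" (3): a world point X has camera coordinates R X + t. Camera axes: x right, y down, z forward; pixel columns grow to the right and rows downward; lengths in m; the calibration is good to about 2 mm. A picture is of the moment at which its call begins. There is no depth.
A pose or a line that the arm cannot do raises r.IKError and nothing moves.
- r.hand_in(): hands the job in; it is judged then, once.
The state is a dict: "clock": time; "joints": joint angles; "joint_vel": joint speeds; "joint_torque": joint torques, N m; "tcp_pos": TCP position; "orientation": TCP orientation; "contact_force": force on the tool from outside, world axes, zero at the start; "torque": the same for the moment, N m; "opening": finger opening in m; "gripper_force": force on a finger pad.
Only numpy, scipy, OpenCV 4.12 (cv2) and the standard library are available. Lean on these libraries where they do the work, as an engineer would, in place of code of your own. Each camera call takes 0.05 s, during which the arm holds its last target. There are 200 camera calls.

## Task

Lift the press head by its wooden handle, click by click, until it hangs on its catch by itself clear above the height of the tin; slide the tin by its handle under the head, gently, until it is fully home in the cradle. Then let go of the tin, press the tail of the catch down gently and keep it down until the head has sunk to rest on the tin's lid. Never push the catch or stand with more than 12 N, nor the tin against the cradle with more than 25 N; keep the tin upright and leave the crock, the spice jar and the pepper mill beside the stand where they are.

Things in the scene. Friction and masses are not known exactly. Their poses are not given: they have to be found in the camera images.
- stand: Heavy grey press stand fixed to the counter, with a sprung catch. Origin: on the counter, under the axis of the press head; x points from the open front to the column at the back, z up. Front and sides are open. The tin is fully home when its axis is over this origin. The robot may push stand and catch with 12 N at most, the tin 25 N.
- cradle (a point): Back of the V-shaped cradle, 50 mm along the stand's x from its origin, on the counter: two upright faces, 28 mm high, at 45 degrees to x, that reach from x = 22 to 46 mm, y = 46 to 22 mm either side. They stop and centre the tin as it is pushed along +x.
- column: Grey column, 44 mm wide, on the stand's back; its front is 116 mm behind the stand's origin, its top 261 mm high. Same origin and axes as the stand. It carries the toothed rail with the press head. Teeth look to -y, where the catch's nose stands under a tooth: it keeps the rail from sinking and lets it rise.
- catch_tail (a point): NOMINAL centre of the top of the catch's tail plate (30 x 28 mm, flat, level), at x 102, y -95, z 90.5 mm from the stand's origin. The catch's bracket is clamped up to 8 mm higher or lower each day, and this point does not follow it: feel for the plate. The catch works like a see-saw: tail down swings the nose out of the teeth; a spring returns it.
- catch_pivot (a point): NOMINAL pivot of the catch, 68 mm from the tail plate's middle. Plate travel: nose lets go after about 5 to 6.5 mm, hard stop after 7.6 mm. The spring takes 1.2 N at first, 2.8 N at the stop; weight on the nose adds up to 5 N until it lets go. Let up early and the nose catches the next tooth. Bracket height varies 8 mm either way, unreported.
- head_grip (a point): Middle of the wooden handle bar on top of the press head: bar 70 mm long along the stand's x, 16 mm wide (y), 16 mm high, 34 mm clear above the head's arm. It is straight above the stand's origin, 88 mm above the underside of the press disc.
- pad (a point): Centre of the underside of the steel press disc (72 mm across, 28 mm thick), straight above the stand's origin. Disc, arm, handle and toothed rail are one part of about 0.7 kg (0.56 to 0.84).
- rail (a joint): How far the rail with the press head is raised (m); disc height = 0.015 + value; bottom stop 0, top stop 0.097. It starts at the bottom. Teeth are 20 mm apart. Lifting by the handle clicks it past them (10 to 25 N, slowly); let go, it sinks up to 20 mm onto a tooth. A damper lets it sink at about 0.1 m/s with the catch open.
- tin: Round metal press tin with flat lid, 96 mm across, 60 mm high, 0.5 to 0.8 kg, loose on the counter on either side of the stand. Origin: centre of its underside, z up. A black stick handle runs along the tin's -x: 15 mm wide (y), 14 mm high, centred 46 mm up, from 48 to 151 mm off the axis. It is slid on the counter, not lifted.
- tin_grip (a point): Point to pinch on the tin's stick handle, on its middle line, 110 mm from the tin's axis.
- crock: empty white crock, 94 mm across, 75 mm high, standing beside the stand; a bystander. Origin: centre of its underside.
- spice_jar: spice jar, 42 mm across, 85 mm high, beside the stand's column; a bystander. Origin: centre of its underside.
- mill: dark wooden pepper mill, 50 mm across, 118 mm high; a bystander. Origin: centre of its underside.
Mind the look-alikes: they are no part of the job. Leave any purple look-alike of the tin alone.

How it is judged (in metres and radians):
On the way, in this order (a step that is already met when the one before it is completed fails the run):
1. the head hangs on its catch clear above the tin's height (disc more than 63 mm up), not touched by the robot (value of joint rail above 0.048 m and contact force between each of the fingers, the arm and column below 0.2 N and not (velocity of joint rail above 0.01 m/s) and velocity of joint rail above -0.01 m/s), for 0.2 s.
2. the tin is home in the cradle (axis within 6 mm of the stand's origin), the head still up (horizontal distance between tin and stand below 0.006 m and value of joint rail above 0.0465 m), for 0.2 s.
3. the head has been let down onto the tin's lid by the catch (horizontal distance between tin and stand below 0.006 m and contact force between column and tin above 2.5 N), for 0.2 s.
At the end, for the whole second after the job is handed in: The tin stands upright (within 0.06 rad) and still with its axis within 6 mm of the stand's origin, and the press head rests on its lid with its weight (more than 2.5 N; rail joint 0.0425 to 0.0475) (all of step 3 and value of joint rail between 0.0425 and 0.0475 m and angle between tin's own z axis and vertical below 0.06 rad and linear speed of tin below 0.01 m/s); the robot touches nothing.
It fails at once if the robot pushes the stand or its catch with more than 12 N (contact force between any of the fingers, the arm and stand above 12 N).
It fails at once if the tin is pushed against the stand with more than 25 N (contact force between tin and stand above 25 N).
It fails at once if the tin is tipped by more than 0.3 rad (angle between tin's own z axis and vertical above 0.3 rad).
It fails at once if a bystander is moved by more than 25 mm (distance of any of crock, spice_jar, mill from where it was at the start of the episode above 0.025 m).
It also fails if it takes over 72 s, if anything falls off the work surface, if the arm or the gripper's body presses on something with over 40 N, if the wrist force passes 120 N, or if a joint passes its speed limit or range.

## Working session

There is one attempt and no reset: what is moved stays moved. The work goes in short steps, each a Python script; the robot and the scene stay as the last script left them, time stands still between calls to the robot, and variables do not carry over. Pictures are saved under pics/ and viewed, at most 10 in all, crops included, and the job is handed in when it is done.

```bash
mkdir -p pics; python3 - <<'E'
from station import r
import cv2,pickle
for n in("side","top"):
    s=r.snapshot(n); pickle.dump(s,open(n+".pkl","wb")); cv2.imwrite(f"pics/{n}0.png",s["frame"][:,:,::-1])
    print(n,s["fx"],s["fy"],s["cx"],s["cy"],s["R"],s["t"])
print(r.sense())
E
```

```text
side 510.90706025535985 510.90706025535985 313.99051117048157 197.33283290627804 [[-0.87641633 -0.48142058 -0.01134214]
 [-0.34516425  0.64443971 -0.68231892]
 [ 0.3357917  -0.59408054 -0.73096666]] [0.47404969 0.23193879 0.97682158]
top 450.2754490854674 450.2754490854674 320.0782306784283 205.55257035308352 [[-0.02413945 -0.99969144 -0.00585707]
 [-0.98522589  0.02478298 -0.16945725]
 [ 0.16955012  0.00167993 -0.98552013]] [0.024707   0.52527382 1.15100159]
{'clock': 0.1, 'joints': array([-7.04553430e+01,  5.25880643e+00,  7.05741671e+01,  6.53227757e-04,
        1.04265916e+02, -3.24727988e+00]), 'joint_vel': array([-0.01131525, -0.10435568, -0.14795292,  0.01309351,  0.07590592,
        0.01883378]), 'joint_torque': array([ 2.66925679e-03, -4.47855484e+01, -4.07571459e+01,  6.98085199e-02,
        2.84009229e-02, -1.34243546e-04]), 'tcp_pos': array([ 0.23246378, -0.55319782,  0.40362756]), 'orientation': array([-1.79901305e+02, -6.23398038e-03,  2.27920920e+01]), 'contact_force': array([-0.26378954, -0.01853034,  0.16819759]), 'torque': array([-0.02864281,  0.03077568, -0.010594  ]), 'gripper_force': 0.0, 'opening': 0.0879833588708326}
```

View pics/side0.png

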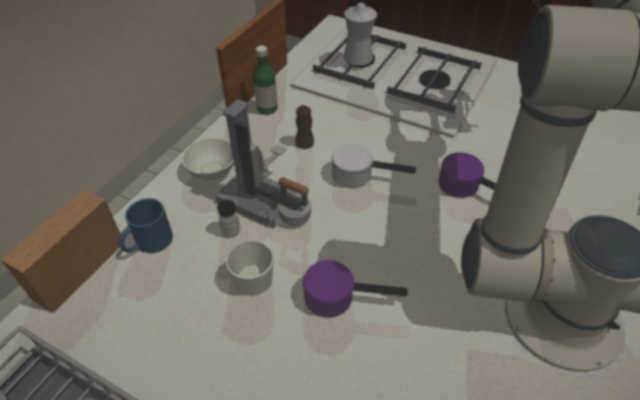

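View pics/top0.png

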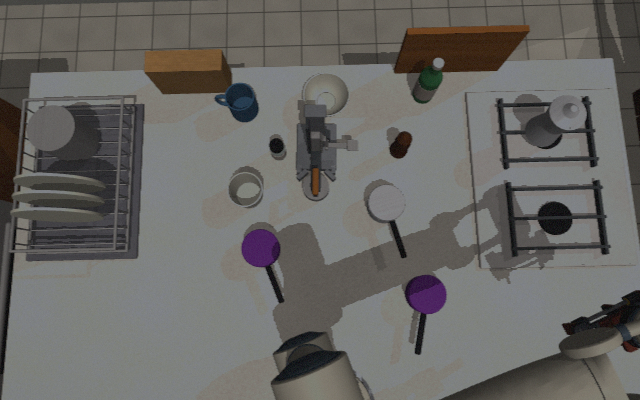

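The top view shows the stand at about (316,170), its wooden handle at (316,180) and the catch tail at about (348,145). There are three tin-like objects: purple at (261,248), purple at (426,294), and silver at (386,203) with a black stick to (403,257). The silver one is the metal tin and the purple ones are look-alikes. I'll confirm that in an enlarged crop.

```bash
python3 - <<'E'
import cv2
a=cv2.imread("pics/top0.png")[90:270,220:440]; b=cv2.imread("pics/side0.png")[90:240,200:430]
cv2.imwrite("pics/topc.png",cv2.resize(cv2.convertScaleAbs(a,alpha=1.5),(733,600),interpolation=cv2.INTER_CUBIC))
cv2.imwrite("pics/sidec.png",cv2.resize(cv2.convertScaleAbs(b,alpha=1.5),(782,510),interpolation=cv2.INTER_CUBIC))
E
```

```text
(no output)
```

View pics/topc.png

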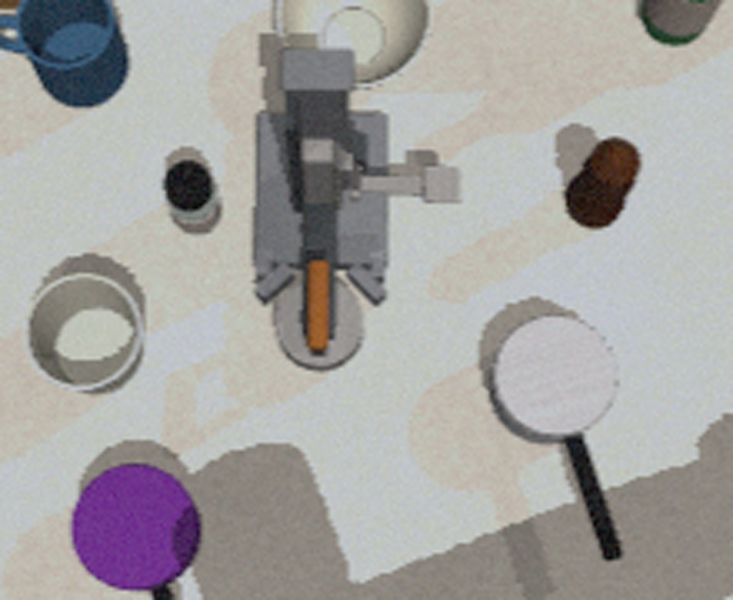

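View pics/sidec.png

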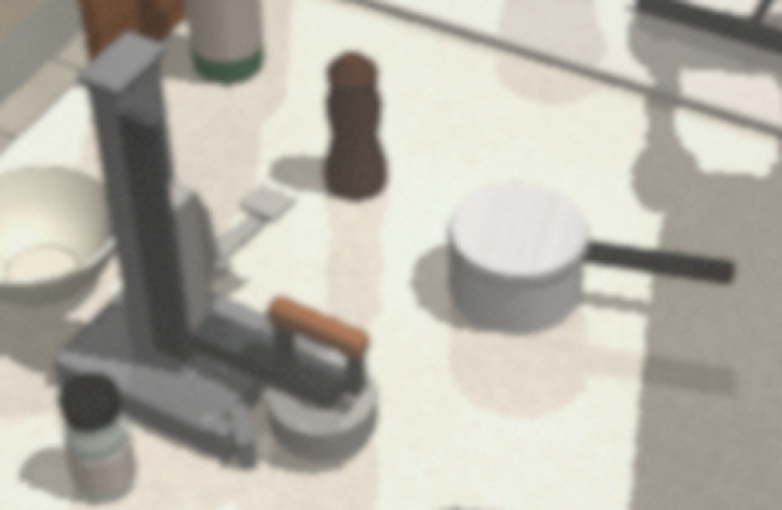

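The crops confirm the silver tin: lid at crop (557,377), stick to (612,556). The bar runs from (318,262) to (318,352) and the tail plate sits at about (443,184). In the side crop, the lid is at (518,229), the tail at (267,203), and the bar ends are at (280,302) and (360,345).

```bash
cat >h.py <<'E'
import pickle,numpy as np
C={n:pickle.load(open(f"{n}.pkl","rb")) for n in("side","top")}
def ray(n,u,v):
    c=C[n];R=np.array(c["R"]);t=np.array(c["t"])
    return -R.T@t, R.T@np.array([(u-c["cx"])/c["fx"],(v-c["cy"])/c["fy"],1])
def onz(n,u,v,z):
    o,d=ray(n,u,v); return o+d*(z-o[2])/d[2]
def tc(u,v): return ("top",220+u/3.332,90+v/3.333)
def sc(u,v): return ("side",200+u/3.4,90+v/3.4)
def tri(a,b):
    o1,d1=ray(*a);o2,d2=ray(*b)
    s=np.linalg.lstsq(np.c_[d1,-d2],o2-o1,rcond=None)[0]
    p,q=o1+d1*s[0],o2+d2*s[1]; return (p+q)/2,np.linalg.norm(p-q)
def px(n,X):
    c=C[n];p=np.array(c["R"])@X+np.array(c["t"]);return c["fx"]*p[0]/p[2]+c["cx"],c["fy"]*p[1]/p[2]+c["cy"]
E
python3 - <<'E'
from h import *
np.set_printoptions(precision=4,suppress=True)
print("cams",ray("top",0,0)[0],ray("side",0,0)[0])
for n,a,z in[("bar back",tc(318,262),.111),("bar front",tc(318,348),.111),("bar back s",sc(278,302),.111),("bar front s",sc(358,345),.111),
 ("coltop bl",tc(286,48),.261),("coltop br",tc(355,48),.261),("fl",tc(282,90),.261),("fr",tc(352,90),.261),("tail",tc(443,184),.0905),("tail s",sc(267,203),.0905),
 ("tin",tc(557,377),.06),("tin s",sc(518,229),.06),("h0",tc(574,437),.053),("h1",tc(612,556),.053),("h1s",sc(733,268),.05),
 ("cradL",tc(298,265),.028),("cradR",tc(347,268),.028),("cradRtip",tc(382,297),.028),("cradLtip",tc(262,297),.028),("disc",tc(319,325),.043),
 ("jar",tc(190,186),.085),("crock",tc(87,330),.075),("milltop",tc(610,163),.118)]: print(n,onz(*a,z))
print(tri(tc(443,184),sc(267,203)),tri(tc(557,377),sc(518,229)))
E
```

```text
cams [0.323  0.0097 1.2235] [0.1675 0.6591 0.8777]
bar back [0.61   0.0211 0.111 ]
bar front [0.5431 0.0226 0.111 ]
bar back s [0.6061 0.0211 0.111 ]
bar front s [0.5436 0.0299 0.111 ]
coltop bl [0.7209 0.0379 0.261 ]
coltop br [ 0.7196 -0.0088  0.261 ]
fl [0.6911 0.0412 0.261 ]
fr [ 0.6899 -0.006   0.261 ]
tail [ 0.6756 -0.078   0.0905]
tail s [ 0.6739 -0.074   0.0905]
tin [ 0.5252 -0.1643  0.06  ]
tin s [ 0.5255 -0.1613  0.06  ]
h0 [ 0.4782 -0.1763  0.053 ]
h1 [ 0.3845 -0.201   0.053 ]
h1s [ 0.3827 -0.2051  0.05  ]
cradL [0.6293 0.0384 0.028 ]
cradR [ 0.6257 -0.0017  0.028 ]
cradRtip [ 0.6006 -0.0296  0.028 ]
cradLtip [0.6031 0.0684 0.028 ]
disc [0.5754 0.0222 0.043 ]
jar [0.6809 0.1209 0.085 ]
crock [0.5691 0.2034 0.075 ]
milltop [ 0.6804 -0.2044  0.118 ]
(array([ 0.677 , -0.0784,  0.0857]), np.float64(0.00015129836943105746)) (array([ 0.5263, -0.1646,  0.0568]), np.float64(0.0011273931746846651))
```

```bash
cat >>h.py <<'E'
np.set_printoptions(precision=4,suppress=True)
from station import r
def st(m=""):
    s=r.sense(); print(m,"t%.2f"%s["clock"],s["tcp_pos"],"F",s["contact_force"],"op %.4f gf %.1f"%(s["opening"],s["gripper_force"])); return s
E
python3 - <<'E'
from h import *
O=[180,0,-1.5]; x,y=.5765,.0222
r.reach([x,y,.40],O); st("above")
r.servo_line([x,y,.267],speed=.12); st("down")
r.grab(50); s=st("grab")
z0=s["tcp_pos"][2]
for dz in (.03,.06,.088):
    r.servo_line([x,y,z0+dz],speed=.035); st("up")
for k in range(1,13):
    r.servo_line([x,y,z0+.088-.002*k],speed=.03); s=st("dn")
    if s["contact_force"][2]>1: break
E
```

```text
above t2.48 [0.5765 0.0215 0.4   ] F [-0.2258  0.2592 -0.2456] op 0.0880 gf 0.0
down t3.74 [0.5768 0.0222 0.2681] F [-0.3488 -0.5448  0.1844] op 0.0876 gf 0.0
grab t4.84 [0.5765 0.0233 0.2669] F [0.77   5.0782 0.0051] op 0.0160 gf 50.0
up t5.85 [0.5767 0.0233 0.2945] F [ 4.8639  4.8995 -8.6108] op 0.0153 gf 50.0
up t6.86 [0.5768 0.0233 0.3242] F [  5.0519   5.5857 -10.9866] op 0.0159 gf 50.0
up t7.81 [0.5769 0.0233 0.3523] F [ 3.6853  4.7295 -8.3449] op 0.0157 gf 50.0
dn t8.06 [0.5768 0.0233 0.3506] F [ 2.7391  4.9537 -8.3928] op 0.0154 gf 50.0
dn t8.31 [0.5768 0.0233 0.3488] F [ 4.1082  5.7899 -8.5873] op 0.0154 gf 50.0
dn t8.56 [0.5768 0.0233 0.347 ] F [ 3.2758  5.646  -7.1836] op 0.0155 gf 50.0
dn t8.81 [0.5765 0.0233 0.3467] F [ 1.7901  4.9823 -1.5041] op 0.0159 gf 50.0
dn t9.06 [0.5763 0.0233 0.3465] F [-2.3399  5.153   5.8427] op 0.0158 gf 50.0
```

```bash
python3 - <<'E'
from h import *
import cv2
print("purples",onz("top",261,248,.06),onz("top",426,294,.06))
s=r.sense()["tcp_pos"]
r.servo_line([s[0],s[1],s[2]+.0015],speed=.03); r.let_go(); r.wait(.3)
st("rel")
r.servo_line([.5765,.0233,.44],speed=.15)
O=[180,0,14.8]; g=[.419,-.192]
r.reach([*g,.34],O); st("over tin")
p=r.snapshot("top"); cv2.imwrite("pics/top1.png",cv2.resize(p["frame"][90:270,220:440,::-1],(733,600)))
p=r.snapshot("side"); cv2.imwrite("pics/side1.png",cv2.resize(p["frame"][60:260,180:480,::-1],(800,533)))
E
```

```text
purples [0.4158 0.1669 0.06  ] [ 0.2891 -0.251   0.06  ]
rel t10.80 [0.5763 0.0233 0.348 ] F [-0.7387 -0.3379  0.3818] op 0.0879 gf 0.0
over tin t12.67 [ 0.4194 -0.1917  0.3402] F [-0.8519 -0.377   0.1328] op 0.0881 gf 0.0
```

View pics/side1.png

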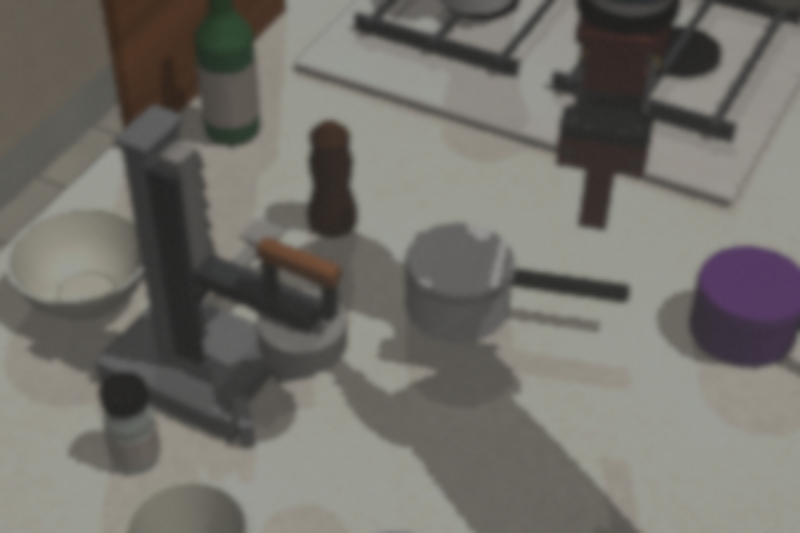

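The head is raised: bar ends at crop (265,240) and (338,272), tin undisturbed. The next script checks the head's height numerically before it grips the tin.

```bash
python3 - <<'E'
from h import *
for q in(0,.06,.08):print(q,px("side",np.array([.5415,.0235,.111+q])))
print("seen",180+338/2.667,60+272/2.667)
import sys
v=60+272/2.667
if v>px("side",np.array([.5415,.0235,.111+.055]))[1]: print("LOW"); sys.exit()
g=[.419,-.192]
r.servo_line([*g,.211],speed=.12); st("down")
r.grab(25); s=st("grab")
E
```

```text
0 (np.float64(307.6965599674434), np.float64(189.85782397508777))
0.06 (np.float64(307.0848810275633), np.float64(169.02424241338002))
0.08 (np.float64(306.86912516094225), np.float64(161.67566924597926))
seen 306.7341582302212 161.9872515935508
down t13.99 [ 0.4193 -0.1922  0.212 ] F [ 0.1977 -0.01    0.3819] op 0.0877 gf 0.0
grab t15.10 [ 0.419  -0.1919  0.211 ] F [-0.567   0.7544  1.0377] op 0.0149 gf 25.0
```

```bash
python3 - <<'E'
from h import *
z=.211; y=-.0046
r.servo_line([.412,-.15,z],speed=.07); st("a")
r.servo_line([.412,y,z],speed=.08); st("b")
r.servo_line([.455,y,z],speed=.05); s=st("c")
x=.455; b=s["contact_force"][0]
for k in range(40):
    x+=.001; r.servo_line([x,y,z],speed=.02); s=r.sense(); f=s["contact_force"]
    print("%.3f"%x,s["tcp_pos"][:2],f)
    if f[0]<-9: break
E
```

```text
a t15.86 [ 0.412  -0.1495  0.211 ] F [-0.0401  1.7551 -0.9776] op 0.0146 gf 25.0
b t17.82 [ 0.412  -0.0047  0.211 ] F [-0.8229 -1.4336 -0.7498] op 0.0144 gf 25.1
c t18.83 [ 0.4551 -0.0045  0.211 ] F [-1.2595  1.0469 -0.332 ] op 0.0151 gf 25.0
0.456 [ 0.4558 -0.0046] [-3.9921  0.7381  1.9438]
0.457 [ 0.4569 -0.0046] [-5.0648  0.8697  1.9799]
0.458 [ 0.458  -0.0046] [-3.6046  0.2566  2.2753]
0.459 [ 0.459  -0.0046] [-3.9825 -0.0166  1.2232]
0.460 [ 0.46   -0.0046] [-3.8385  0.5841  2.2174]
0.461 [ 0.461  -0.0046] [-4.2883  0.3757  1.6665]
0.462 [ 0.462  -0.0046] [-4.6845 -0.0589  2.4033]
0.463 [ 0.463  -0.0046] [-4.9765  0.0442  1.0395]
0.464 [ 0.464  -0.0046] [-3.589   0.3415 -0.2998]
0.465 [ 0.465  -0.0046] [-3.2162 -0.785   0.7105]
0.466 [ 0.466  -0.0046] [-4.1493  0.7742  0.5482]
0.467 [ 0.467  -0.0046] [-3.9598  0.706   1.326 ]
0.468 [ 0.468  -0.0046] [-3.0971  0.3535  1.5061]
0.469 [ 0.4687 -0.0047] [-6.9764  0.1236  3.8907]
0.470 [ 0.4691 -0.0047] [-12.2234  -0.9276   5.6586]
```

```bash
python3 - <<'E'
from h import *
import cv2
r.servo_line([.469,-.0046,.211],speed=.02); st("relax")
r.let_go(); r.wait(.2); st("open")
r.servo_line([.469,-.0046,.45],speed=.2)
r.grab(10)
r.reach([.676,-.0775,.43],[180,0,90]); st("over tail")
p=r.snapshot("top"); cv2.imwrite("pics/top2.png",cv2.resize(p["frame"][90:240,220:440,::-1],(800,545)))
p=r.snapshot("side"); cv2.imwrite("pics/side2.png",cv2.resize(p["frame"][60:260,180:480,::-1],(800,533)))
E
```

```text
relax t22.83 [ 0.4687 -0.0047  0.2109] F [-5.9552 -0.8656  2.1562] op 0.0148 gf 25.0
open t24.23 [ 0.469  -0.0046  0.211 ] F [-0.3304  0.6118 -0.0776] op 0.0878 gf 0.0
over tail t28.17 [ 0.6758 -0.0773  0.4304] F [0.3417 0.0208 0.259 ] op 0.0001 gf 0.0
```

View pics/side2.png

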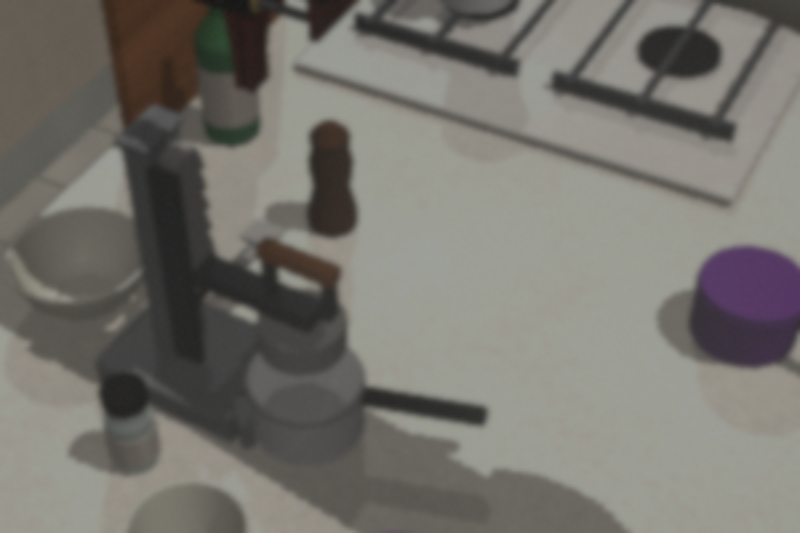

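View pics/top2.png

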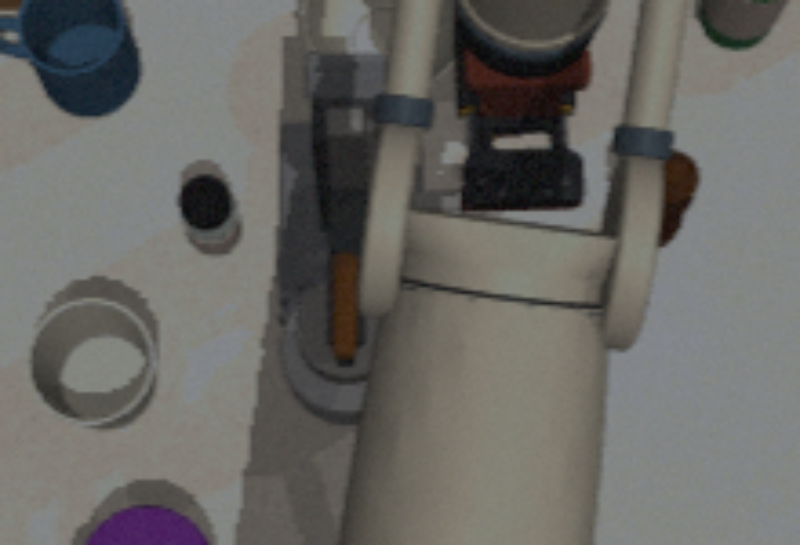

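The side view shows the tin fully in the cradle under the raised head, with its lid at about (303,380). The gripper is above the tail, the arm stays higher than the column top, and the bystanders haven't moved. Next I feel for the plate and press.

```bash
cat >press.py <<'E'
from h import *
import sys,cv2
x,y=.676,-.078
r.servo_line([x,y,.300],speed=.12); r.servo_line([x,y,.285],speed=.03); r.wait(.2)
b=np.mean([r.sense()["contact_force"][2] for _ in range(3)]); print("base",b)
def F():
    s=r.sense(); return s["contact_force"][2]-b, s["tcp_pos"][2]
z=.285; z0=None; peak=0
while z>.252:
    z-=.001 if z0 is None else .0005
    r.servo_line([x,y,z],speed=.012); f,za=F(); 
    if z0 is None:
        if f>1.6:
            r.wait(.1); f,za=F()
            if f>1.2: z0=za+.0005; print("contact tip z",z0-.182)
        continue
    print("%.4f act %.4f F %.2f"%(z,za,f)); peak=max(peak,f)
    if f>8.5: print("force stop"); break
    if z0-za>7.3e-3: print("travel"); break
r.wait(1.5); print(F()); st("held")
p=r.snapshot("side"); cv2.imwrite("pics/side3.png",cv2.resize(p["frame"][60:260,180:480,::-1],(800,533)))
E
python3 press.py
```

```text
base 0.8075777522065923
contact tip z 0.09542604251218867
0.2755 act 0.2766 F 5.17
0.2750 act 0.2762 F 5.55
0.2745 act 0.2757 F 5.67
0.2740 act 0.2753 F 5.47
0.2735 act 0.2748 F 6.03
0.2730 act 0.2744 F 5.31
0.2725 act 0.2739 F 6.28
0.2720 act 0.2734 F 6.55
0.2715 act 0.2715 F 2.30
0.2710 act 0.2709 F 1.98
0.2705 act 0.2707 F 3.11
0.2700 act 0.2705 F 5.26
0.2695 act 0.2704 F 5.99
0.2690 act 0.2703 F 6.40
0.2685 act 0.2701 F 7.77
0.2680 act 0.2701 F 8.87
force stop
(np.float64(8.999697461605757), np.float64(0.2700077461743326))
held t38.20 [ 0.676  -0.0781  0.27  ] F [-2.2062 -1.8232  9.8073] op 0.0010 gf 5.0
```

View pics/side3.png

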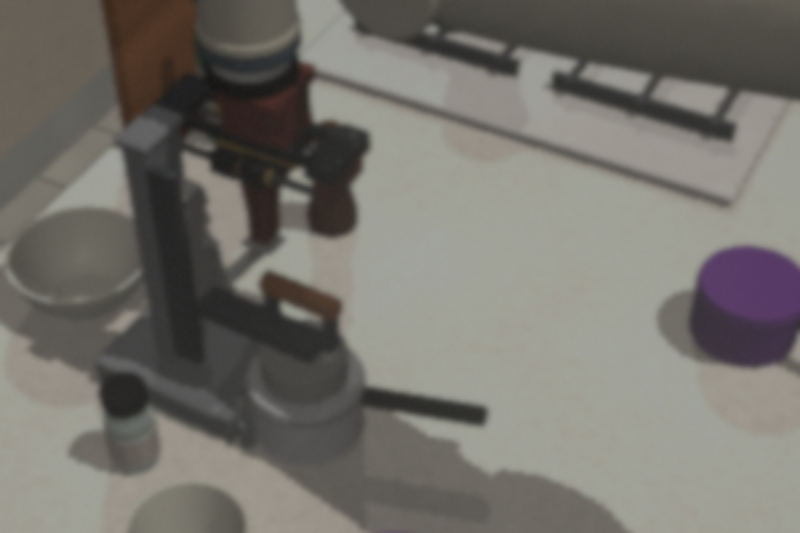

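The head has sunk onto the lid: the bar's front end is at crop (340,306), or v≈174.7, against about 174.3 expected for rail 0.045. I'll let the catch up and hand in.

```bash
python3 - <<'E'
from h import *
r.servo_line([.676,-.078,.285],speed=.03)
r.servo_line([.676,-.078,.42],speed=.12); r.wait(.3); st("clear")
print(r.hand_in())
E
```

```text
clear t40.54 [ 0.676  -0.078   0.4195] F [ 0.9123 -0.0701 -0.1426] op 0.0003 gf 0.0
the job is handed in; nothing more can be done
None
```

The job is handed in at about 41 s: the tin is home in the cradle, the last picture shows the head resting on its lid, and the robot is clear; the hand-in call returned no verdict.

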